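Put the right lids back on the rosin tins

ROBOT

A 6-joint arm with a two-finger parallel gripper is mounted at the origin on the work surface. World frame = base frame: x ahead of the robot, y to its left, z up, the work surface at z = 0. Lengths are in mm, angles in rad, forces in N, time in s.
With the tool pointing down it reaches from about 350 to 775 mm from the base axis. Payload 7.3 kg.
Tool frame: the origin (TCP) lies between the finger pads; the fingertips stand bot.tips_ahead ahead of it and the grasp point (between the pads) lies 6 mm ahead of it (bot.tips_ahead is the distance from the TCP to the fingertips, in mm); z points along the fingers, y is the line along which they close (so a half turn about z gives the same grasp; the last joint's range is limited). The gripper opens to 92 mm and grips with 3 to 60 N. Pads are 19 mm wide; open, the fingers measure 130 mm over their backs; the gripper's body (75 mm by 190 mm) begins 47 mm behind the grasp point.
Start: joints at [1.117, 0.342, 1.524, -0, 1.275, -0.146], TCP at [159.04, 500.349, 251.741] pointing down, gripper open.
Joint ranges: [-2.53, 2.53], [-0.77, 2.02], [0.04, 2.7], [-1, 4.14], [0.28, 2.66], [-3.11, 3.11]. Speed limits (rad/s): [2.57, 2.57, 3.14, 3.14, 3.14, 3.14].

INTERFACE

Orientations are given as [roll, pitch, yaw] about the fixed x, y, z axes, in that order (R = Rz(yaw) Ry(pitch) Rx(roll)).
In Python, from plant import bot gives the robot as it stands. The module is installed in compiled form; this text tells all that it offers.
- The arm moves only by the tool step_arm, never from a script. Its argument "targets" is one flat list of numbers, 7 for each row, row after row: the opening, from 0 (shut) to 1 (fully open), then the shift along the tool's x, y, z each as a share of 100 mm, from -1 to 1, then the turn, a rotation vector about the tool's x, y, z each as a share of pi/4 rad, from -1 to 1. A call has 1 to 20 rows; each row is the pose to reach, as a shift and turn from the pose commanded when the call began, along the tool's axes at that moment; what a row does not reach only later rows make up. A row lasts 1/8 s, in which the tool goes at most 62.5 mm and 10.7 degrees, less where a joint would pass 70% of its speed; a pose out of reach is approached as far as the arm can. A call with a number of a shift or a turn outside -1 to 1 is refused whole. A call with a gripper value outside its range is refused whole. The fingers move at their own pace and stop on an object; the grip force is fixed at half the most. Time passes only in rows, so rows that repeat a pose let the fingers close. It gives the time, the measured TCP pose, the force, the opening and the grip force at its end, in the units of the state.
- bot.get_obs(): the state, without advancing time (a new reading comes with each control period).
- bot.capture(name): name is "scene" or "top"; returns (picture, depth): 480x640x3 uint8, blue, green, red; 480x640 float32, mm along the optical axis (not along the pixel's ray), 0 where there is no reading.
- bot.camera_info(name): a dict with "fx", "fy", "cx", "cy" (pixels), "k1" (the pictures are not rectified: a ray, as slopes to the right and down, at radius r is drawn at 1 + k1 r^2 times it, then the intrinsics apply), "camera_from_world" (4x4, takes a point from world to camera coordinates). Camera axes: x right, y down, z forward; pixel columns grow to the right and rows downward; lengths in mm; the calibration is good to about 2 mm. A picture is of the moment at which its call begins. camera_info takes no time and is no camera call.
- bot.close_job(): hands the job in; it is judged then, once.
The state is a dict: "time": time; "joint_positions": joint angles; "dq": joint speeds; "tau": joint torques, N m; "tool_pos": TCP position; "tcp_rot": TCP orientation; "contact_force": force on the tool from outside, world axes, zero at the start; "moment": the same for the moment, N m; "grip_width": finger opening in mm; "finger_force": force on a finger pad.
Only numpy, scipy, OpenCV 4.12 (cv2) and the standard library are available. Lean on these libraries where they do the work, as an engineer would, in place of code of your own. Each camera call takes 0.05 s, during which the arm holds its last target. There are 200 camera calls.

TASK

Close each of the three rosin tins on the soldering bench with its own lid, pushed fully home and level; the large lid has been left on the small tin by mistake, so it has to move to the large tin. Leave the tins upright where they stand, leave the round lid that fits none of them where it lies, and do not shift or knock over the flux bottle, the solder spool or the tip cleaner, or bump the third-hand stand.

Things in the scene. Friction and masses are not known exactly. Their poses are not given: they have to be found in the camera images.
- large_tin_center (a point): Large round open aluminium tin, 51 mm outside diameter, 40 mm high, the top 6 mm tapering to 46 mm diameter at the rim, with a shallow solid cake of amber rosin inside; about 220 g. The point is its centre, 20 mm above its underside; z up.
- small_tin_center (a point): Small round aluminium tin, 31 mm outside diameter, 46 mm high, the top 6 mm tapering to 26 mm at the rim, rosin inside; about 160 g. At the start it is covered, wrongly, by the large lid. The point is its centre, 23 mm above its underside; z up.
- square_tin_center (a point): Square open aluminium tin, 45 x 45 mm outside, straight walls, 32 mm high, rosin inside; about 200 g. The point is its centre, 16 mm above its underside; x and y along its sides, z up.
- large_lid_center (a point): Round aluminium lid, 62 mm outside, 56 mm inside diameter; fits the large tin with 2.5 mm play all round. At the start it hangs loosely over the small tin, its top resting on that tin's rim (lower edge 31 mm above the bench) and up to 9 mm off centre. The skirt is 15 mm deep inside, walls and top 3 mm thick, 18 mm high in all, about 30 to 35 g. Lies the right way up (skirt down). The point is its centre, 9 mm above its lower edge; z up.
- small_lid_center (a point): Round aluminium lid, 42 mm outside, 36 mm inside diameter; fits the small tin with 2.5 mm play all round. Starts on the bench. The skirt is 15 mm deep inside, walls and top 3 mm thick, 18 mm high in all, about 30 to 35 g. Lies the right way up (skirt down). The point is its centre, 9 mm above its lower edge; z up.
- square_lid_center (a point): Square aluminium lid, 56 x 56 mm outside, 50 x 50 mm inside; fits the square tin with 2.5 mm play when its sides are parallel to the tin's. Starts on the bench; x and y along its sides. The skirt is 15 mm deep inside, walls and top 3 mm thick, 18 mm high in all, about 30 to 35 g. Lies the right way up (skirt down). The point is its centre, 9 mm above its lower edge; z up.
- spare_lid_center (a point): The odd one: a round aluminium lid, 52 mm outside, 46 mm inside diameter, that belongs to none of these tins. Stays where it lies on the bench. The skirt is 15 mm deep inside, walls and top 3 mm thick, 18 mm high in all, about 30 to 35 g. Lies the right way up (skirt down). The point is its centre, 9 mm above its lower edge; z up.
- bottle_center (a point): Bystander: white plastic flux bottle with a black cap, 40 mm diameter, 95 mm tall, about 150 g, standing. The point is its centre, half-way up.
- spool_center (a point): Bystander: spool of solder lying flat, 54 mm diameter, 38 mm high, about 250 g. The point is its centre, half-way up.
- tip_cleaner_center (a point): Bystander: black cup filled with a dome of brass wool, 54 mm diameter, about 45 mm high, 200 g. The point is its centre, 22 mm up.
- third_hand: Obstacle, fixed to the bench beyond the tins: third-hand stand with a round foot (56 mm diameter, 14 mm high), an upright post (10 mm thick) 214 mm high on the foot's axis, and a cross arm 195 mm above the bench that reaches 73 mm each way along its y axis, with two clips at its ends that slope 40 mm towards its +x side (away from the robot). The origin is the centre of its underside.
Not all that is in view belongs to the job. Leave any turquoise look-alike of the part that bears square_lid_center alone. What is shaped like the part that bears small_lid_center but pink is not meant.

How it is judged:
By the outcome, as a careful person would: the job done as asked, in the order asked, and still so for the second after the job is handed in, with the robot touching nothing.
It also fails if it takes over 72 s, if anything falls off the work surface, if the arm or the gripper's body presses on something with over 40 N, if the wrist force passes 120 N, or if a joint passes its speed limit or range.

## Working session

There is one attempt and no reset: what is moved stays moved. The work goes in short steps, Python scripts to look and compute and a tool call to move; the robot and the scene stay as the last step left them, time stands still between calls to the robot, and variables do not carry over. Pictures are saved under pics/ and viewed, at most 10 in all, crops included, and the job is handed in when it is done.

Besides the shell and the picture viewer there is one more tool, called by a JSON object that holds its "fn" and its "kwargs", one argument or row to a line. step_arm: Moves the arm, as the interface text tells. Shift numbers are shares of 100 mm and turn numbers shares of pi/4 rad, none past 1 either way. Its arguments: {"type":"object","properties":{"targets":{"type":"array"}},"required":["targets"]}

```bash
mkdir -p pics; ls
python3 - <<'E'
from plant import bot
import cv2,numpy as np
np.set_printoptions(precision=4,suppress=True)
print(bot.get_obs(),bot.tips_ahead)
for n in("scene","top"):
    p,d=bot.capture(n); cv2.imwrite(f"pics/{n}0.png",p); np.save(f"{n}0.npy",d); print(n,bot.camera_info(n),(d>0).mean())
E
```

```text
pics
{'time': 0.0, 'joint_positions': array([ 1.117 ,  0.3427,  1.525 ,  0.0001,  1.2754, -0.146 ]), 'dq': array([ 0.0007, -0.0008, -0.0007, -0.0017,  0.0007, -0.001 ]), 'tau': array([ -0.0003, -43.1258, -24.4218,   0.0717,   0.0561,  -0.0001]), 'tool_pos': array([158.8472, 500.0162, 251.052 ]), 'tcp_rot': array([-3.1401, -0.0003,  2.8338]), 'contact_force': array([ 0.6152, -0.4155,  0.4685]), 'moment': array([0.0149, 0.0098, 0.0325]), 'finger_force': 0.0, 'grip_width': 91.8779198112014} 25.0
scene {'fx': 452.48515658305195, 'fy': 452.48515658305195, 'cx': 319.44608989239396, 'cy': 239.9269572145068, 'k1': 0.03772180762978762, 'camera_from_world': array([[   0.3749,    0.927 ,    0.0108, -197.8197],
       [   0.6315,   -0.2469,   -0.7351, -303.363 ],
       [  -0.6787,    0.2824,   -0.6779, 1305.4563],
       [   0.    ,    0.    ,    0.    ,    1.    ]])} 0.9961588541666667
top {'fx': 614.4968666766371, 'fy': 614.4968666766371, 'cx': 320.47532600080405, 'cy': 236.46727585487224, 'k1': -0.10133751866322431, 'camera_from_world': array([[   0.0101,   -0.9998,   -0.0156,  -14.3765],
       [  -0.9986,   -0.0092,   -0.0524,  579.6935],
       [   0.0523,    0.0161,   -0.9985, 1079.8777],
       [   0.    ,    0.    ,    0.    ,    1.    ]])} 0.9961360677083333
```

View pics/scene0.png

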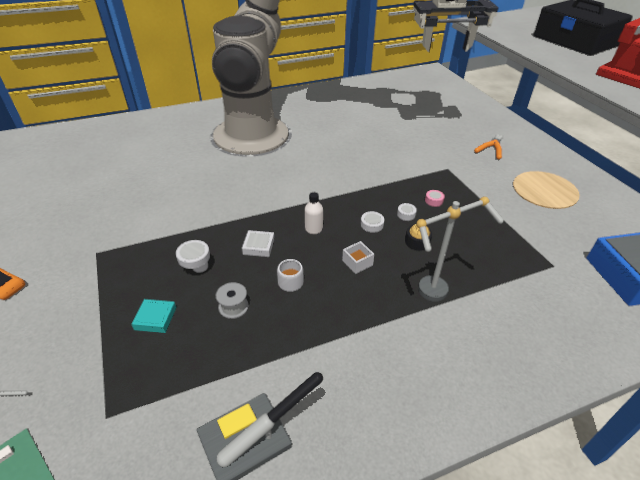

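View pics/top0.png

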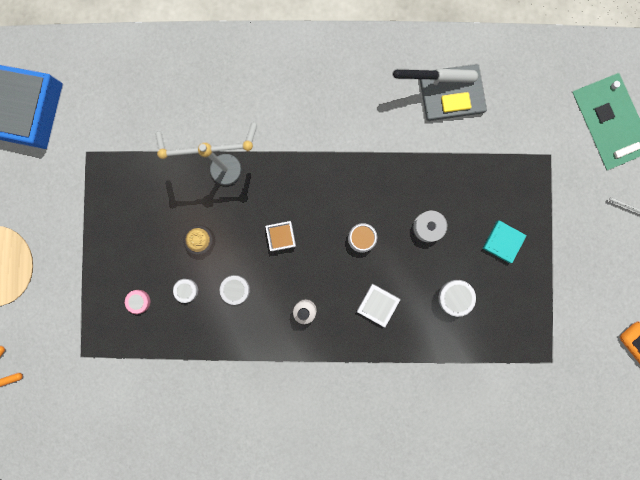

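The top view shows four round lids: pink (137,302), small white (185,291), medium (234,290) and large on the small tin (457,298). The square lids are white (379,306) and turquoise (505,242). The open tins are square (281,237) and round (362,238). The bottle is at (304,312), the tip cleaner at (198,240), the spool at (431,226) and the third hand at (225,169).

I'll measure all of them next and make one enlarged crop to confirm the lids.

```bash
cat > h.py <<'E'
from plant import bot
import cv2,numpy as np
np.set_printoptions(precision=2,suppress=True)
def cam(n):
    c=bot.camera_info(n); T=np.array(c["camera_from_world"])
    return c,T[:3,:3],T[:3,3]
def ray(n,uv):
    c,R,t=cam(n); uv=np.atleast_2d(np.asarray(uv,float))
    d=(uv-[c["cx"],c["cy"]])/[c["fx"],c["fy"]]; s=d.copy()
    for _ in range(20): s=d/(1+c["k1"]*(s**2).sum(1,keepdims=True))
    return np.c_[s,np.ones(len(s))]
def plane(n,uv,z):
    c,R,t=cam(n); o=-R.T@t; w=ray(n,uv)@R
    return o+w*((z-o[2])/w[:,2])[:,None]
def depthpt(n,uv,d):
    c,R,t=cam(n); return (ray(n,uv)*np.reshape(d,(-1,1))-t)@R
def proj(n,P):
    c,R,t=cam(n); q=np.atleast_2d(P)@R.T+t; s=q[:,:2]/q[:,2:]
    return s*(1+c["k1"]*(s**2).sum(1,keepdims=True))*[c["fx"],c["fy"]]+[c["cx"],c["cy"]]
def cloud(n,d):
    v,u=np.mgrid[0:480,0:640]; P=depthpt(n,np.c_[u.ravel(),v.ravel()],d.ravel()); return P.reshape(480,640,3)
E
python3 - <<'E'
from h import *
im={n:cv2.imread(f"pics/{n}0.png") for n in("scene","top")}
D={n:np.load(f"{n}0.npy") for n in im}
C={n:cloud(n,D[n]) for n in im}
z={"pink":(137,302),"small":(185,291),"spare":(234,290),"large":(457,298),"sq":(379,306),"turq":(505,242),"sqtin":(281,237),"ltin":(362,238),"bottle":(304,312),"spool":(431,226),"tipc":(198,240),"foot":(225,169)}
for n in im: print(n,"mat z median", np.median(C[n][(im[n].max(2)<50)&(abs(C[n][...,2])<30)][:,2]))
for k,(u,v) in z.items():
    p=C["top"][v-3:v+4,u-3:u+4].reshape(-1,3); m=np.median(p,0)
    zt=np.percentile(C["top"][v-22:v+23,u-22:u+23,2],97)
    # component of points above 60% height near the seed in each cloud
    out=[]
    for n in im:
        Q=C[n]; s=(np.hypot(Q[...,0]-m[0],Q[...,1]-m[1])<50)&(abs(Q[...,2]-zt)<4)
        q=Q[s]; 
        if len(q)<8: out.append(None);continue
        r=cv2.minAreaRect(q[:,:2].astype(np.float32)); c,rad=cv2.minEnclosingCircle(q[:,:2].astype(np.float32))
        out+= [len(q),np.array(c),round(rad*2,1),np.round(np.array(r[1]+(r[2],)),1),round(float(np.median(q[:,2])),1)]
    print(k,"c",m,"ztop",round(float(zt),1),*out)
a=im["top"][260:350,110:500]; cv2.imwrite("pics/crop0.png",cv2.resize(a,(780,180),interpolation=cv2.INTER_CUBIC))
E
```

```text
scene mat z median 2.0463246330505305
top mat z median 2.2501961689466925
pink c [458.95 319.19  20.09] ztop 21.9 130 [460.36 320.71] 44.0 [40.8 39.5 67.8] 19.3 345 [459.94 321.  ] 43.3 [41.6 41.2 89.7] 20.1
small c [479.93 232.03  19.61] ztop 22.0 151 [481.27 234.17] 44.3 [39.9 40.5 34.4] 19.3 354 [480.42 232.66] 42.9 [39.2 41.8  1.2] 20.3
spare c [482.98 143.58  20.04] ztop 22.8 180 [482.85 143.86] 52.8 [46.3 51.4 32.6] 19.9 450 [483.26 144.76] 52.0 [49.6 48.7  0.7] 20.7
large c [ 474.19 -244.8    50.89] ztop 53.9 297 [ 474.93 -246.16] 62.1 [59.3 60.   8.1] 50.6 646 [ 473.89 -245.65] 62.4 [58.5 60.8  0.4] 51.6
sq c [ 457.54 -113.31   20.35] ztop 23.3 227 [ 458.38 -111.3 ] 73.1 [56.  55.9 60.3] 19.9 597 [ 460.36 -112.4 ] 75.6 [56.1 56.  61.2] 21.0
turq c [ 572.74 -337.65   20.28] ztop 23.3 95 [ 576.18 -337.02] 67.0 [53.2 52.1 52.5] 19.7 637 [ 574.13 -339.17] 77.1 [57.5 57.1 62.1] 20.8
sqtin c [578.22  61.7   15.45] ztop 34.4 140 [579.41  62.23] 62.4 [47.9 46.8 10.1] 32.4 166 [580.03  62.16] 61.9 [45.2 45.  11.6] 33.5
ltin c [577.71 -82.72  15.72] ztop 41.6 120 [578.16 -82.16] 48.4 [45.6 46.3 20.4] 40.1 174 [577.91 -82.39] 50.0 [48.9 47.1  0.2] 40.9
bottle c [451.06  15.69  96.51] ztop 96.3 52 [448.62  17.48] 19.9 [17.9 18.4 39.1] 95.2 113 [447.81  17.46] 19.8 [18.6 18.7 43.8] 96.3
spool c [ 598.64 -201.74   40.02] ztop 42.3 120 [ 599.27 -200.94] 55.6 [49.3 53.7 19.4] 39.0 543 [ 599.29 -202.09] 54.1 [51.7 51.6 61.8] 40.1
tipc c [570.07 204.36  45.69] ztop 46.0 26 [572.46 206.77] 31.0 [21.4 25.8 13.2] 43.3 188 [571.36 208.45] 36.7 [34.9 29.9  3.2] 44.4
foot c [697.32 161.5   18.88] ztop 202.8 145 [701.7  161.83] 99.1 [98.3 18.2 86.7] 200.2 283 [698.82 161.24] 99.1 [98.8 18.9 88.7] 201.0
```

View pics/crop0.png

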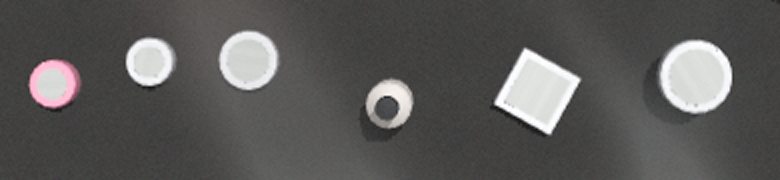

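The crop confirms the lids. The small lid is the plain white 42 mm one at (185,291), because the one at (137,302) is pink. The 52 mm lid at (234,290) is the spare. The square lid is the white one at (379,306), not the turquoise one. The 62 mm large lid is at (457,298), with its top about 50 mm up. The two views agree to about 2 mm, and the heights match the text with a +2 mm depth bias.

Next is a planning helper that turns world waypoints into tool-axis shares.

```bash
cat > plan.py <<'E'
from h import *
def axes(y): # columns: tool x,y,z in world, tool pointing down
    c,s=np.cos(y),np.sin(y); return np.array([[c,s,0],[s,-c,0],[0,0,-1]])
def plan(wps,start=None):
    "wps: x,y,z,yaw_deg; prints the row per call"
    if start is None:
        o=bot.get_obs(); start=[*o["tool_pos"],np.degrees(o["tcp_rot"][2])]
        print("t",round(o["time"],2),"pos",o["tool_pos"],"rpy deg",np.degrees(o["tcp_rot"]),"F",o["contact_force"],"w",round(o["grip_width"],1),"q",o["joint_positions"])
    p=np.array(start,float)
    for w in wps:
        w=np.array(w,float); s=axes(np.radians(p[3])).T@(w[:3]-p[:3])/100
        print(w,"shift",s.round(3),"turn z",round(-(w[3]-p[3])/45,3),"ROWS",int(np.ceil(max(np.linalg.norm(s)/.625,abs(w[3]-p[3])/10.7))),"!!" if abs(s).max()>1 else "")
        p=w
E
python3 - <<'E'
from plan import *
plan([[270,425,250,150],[350,310,250,130],[440,200,240,110],[475,70,230,90],[475,-70,200,72],[475,-165,150,60],[474.4,-246,110,60]])
E
```

```text
t 0.1 pos [158.88 500.05 251.13] rpy deg [-179.92   -0.01  162.37] F [-0.32  0.6   0.58] w 91.9 q [ 1.12  0.34  1.52 -0.    1.28 -0.15]
[270. 425. 250. 150.] shift [-1.29 -0.38  0.01] turn z 0.275 ROWS 3 !!
[350. 310. 250. 130.] shift [-1.27 -0.6   0.  ] turn z 0.444 ROWS 3 !!
[440. 200. 240. 110.] shift [-1.42 -0.02  0.1 ] turn z 0.444 ROWS 3 !!
[475.  70. 230.  90.] shift [-1.34 -0.12  0.1 ] turn z 0.444 ROWS 3 !!
[475. -70. 200.  72.] shift [-1.4  0.   0.3] turn z 0.4 ROWS 3 !!
[ 475. -165.  150.   60.] shift [-0.9   0.29  0.5 ] turn z 0.267 ROWS 2 
[ 474.4 -246.   110.    60. ] shift [-0.7  0.4  0.4] turn z -0.0 ROWS 2
```

Run:
```python
from plan import *
plan([[215,375,250,160],[275,247,250,150],[345,122,250,140],[410,0,250,130],[460,-115,220,105],[475,-185,160,75],[474.4,-246,110,60]])
```

```text
t 0.1 pos [158.88 500.05 251.13] rpy deg [-179.92   -0.01  162.37] F [-0.32  0.6   0.58] w 91.9 q [ 1.12  0.34  1.52 -0.    1.28 -0.15]
[215. 375. 250. 160.] shift [-0.91 -1.02  0.01] turn z 0.053 ROWS 3 !!
[275. 247. 250. 150.] shift [-1. -1.  0.] turn z 0.222 ROWS 3 !!
[345. 122. 250. 140.] shift [-1.23 -0.73  0.  ] turn z 0.222 ROWS 3 !!
[410.   0. 250. 130.] shift [-1.28 -0.52  0.  ] turn z 0.222 ROWS 3 !!
[ 460. -115.  220.  105.] shift [-1.2  -0.36  0.3 ] turn z 0.556 ROWS 3 !!
[ 475. -185.  160.   75.] shift [-0.71 -0.04  0.6 ] turn z 0.667 ROWS 3 
[ 474.4 -246.   110.    60. ] shift [-0.59  0.15  0.5 ] turn z 0.333 ROWS 2
```

{"fn": "step_arm", "kwargs": {
  "targets": [1,-1,-1,0,0,0,0,1,-1,-1,0,0,0,0,1,-1,-1,0,0,0,0]
}}

```text
time: 0.48
tool_pos: [224.7, 372.3, 251.5]
tcp_rot: [-3.141, -0.0, 2.831]
contact_force: [-0.5, 1.5, 0.8]
grip_width: 91.9
finger_force: 0.0
```

{"fn": "step_arm", "kwargs": {
  "targets": [1,-1,-1,0,0,0,0,1,-1,-1,0,0,0,0,1,-1,-1,0,0,0,0]
}}

```text
time: 0.85
tool_pos: [290.1, 247.3, 251.8]
tcp_rot: [3.142, 0.0, 2.83]
contact_force: [0.3, 0.8, -0.2]
grip_width: 91.6
finger_force: 0.0
```

{"fn": "step_arm", "kwargs": {
  "targets": [1,-1,-1,0,0,0,0,1,-1,-1,0,0,0,0,1,-1,-1,0,0,0,0]
}}

```text
time: 1.23
tool_pos: [355.6, 121.3, 251.8]
tcp_rot: [3.141, 0.001, 2.83]
contact_force: [-0.5, 0.2, 0.0]
grip_width: 91.8
finger_force: 0.0
```

{"fn": "step_arm", "kwargs": {
  "targets": [1,-1,-1,0,0,0,0,1,-1,-1,0,0,0,0,1,-1,-1,0,0,0,0]
}}

```text
time: 1.6
tool_pos: [420.6, -4.4, 251.5]
tcp_rot: [3.142, 0.0, 2.83]
contact_force: [0.7, 1.1, 0.6]
grip_width: 91.6
finger_force: 0.0
```

{"fn": "step_arm", "kwargs": {
  "targets": [1,-0.9,-1,0.3,0,0,1,1,-0.9,-1,0.3,0,0,1,1,-0.9,-1,0.3,0,0,1,1,-0.9,-1,0.3,0,0,1,1,-0.9,-1,0.3,0,0,1,1,-0.9,-1,0.3,0,0,1]
}}

```text
time: 2.35
tool_pos: [474.6, -123.8, 221.7]
tcp_rot: [3.141, -0.0, 2.052]
contact_force: [0.1, 0.5, 0.4]
grip_width: 91.8
finger_force: 0.0
```

Run:
```python
from plan import *
plan([[474.4,-200,150,80],[474.4,-246,110,60],[474.4,-246,45,60]])
```

```text
t 2.35 pos [ 474.63 -123.76  221.73] rpy deg [179.99  -0.01 117.59] F [0.11 0.49 0.37] w 91.8 q [-0.41  0.31  1.66  0.    1.17 -0.89]
[ 474.4 -200.   150.    80. ] shift [-0.68 -0.35  0.72] turn z 0.835 ROWS 4 
[ 474.4 -246.   110.    60. ] shift [-0.45  0.08  0.4 ] turn z 0.444 ROWS 2 
[ 474.4 -246.    45.    60. ] shift [0.   0.   0.65] turn z -0.0 ROWS 2
```

{"fn": "step_arm", "kwargs": {
  "targets": [1,-0.68,-0.35,0.72,0,0,0.84,1,-0.68,-0.35,0.72,0,0,0.84,1,-0.68,-0.35,0.72,0,0,0.84,1,-0.68,-0.35,0.72,0,0,0.84,1,-0.68,-0.35,0.72,0,0,0.84]
}}

```text
time: 2.98
tool_pos: [474.9, -200.7, 149.8]
tcp_rot: [3.141, -0.0, 1.392]
contact_force: [-0.3, 0.6, 0.1]
grip_width: 92.1
finger_force: 0.0
```

{"fn": "step_arm", "kwargs": {
  "targets": [1,-0.45,0.08,0.4,0,0,0.44,1,-0.45,0.08,0.4,0,0,0.44,1,-0.45,0.08,0.4,0,0,0.44,1,-0.45,0.08,0.4,0,0,0.44]
}}

```text
time: 3.48
tool_pos: [474.8, -246.4, 110.3]
tcp_rot: [3.141, -0.0, 1.048]
contact_force: [0.9, 1.0, 0.8]
grip_width: 91.4
finger_force: 0.0
```

Run:
```python
from plan import *
plan([[474.4,-246,46,60]])
p,d=bot.capture("scene")
uv=proj("scene",[474.4,-246,60])[0].astype(int); print(uv)
q=bot.get_obs()["tool_pos"]
T=[q+s*(axes(np.radians(60))[:,1]*46)+[0,0,-25] for s in(1,-1)]; print(proj("scene",T))
x,y=uv; c=p[y-60:y+60,max(0,x-80):x+80]; cv2.imwrite("pics/a1.png",cv2.resize(c,None,fx=5,fy=5))
```

```text
t 3.48 pos [ 474.78 -246.4   110.26] rpy deg [179.94  -0.    60.07] F [0.89 0.96 0.77] w 91.4 q [-0.62  0.51  1.68  0.    0.94 -0.1 ]
[ 474.4 -246.    46.    60. ] shift [ 0.   -0.01  0.64] turn z 0.002 ROWS 2 
[190 246]
[[179.33 253.95]
 [196.52 221.42]]
```

View pics/a1.png

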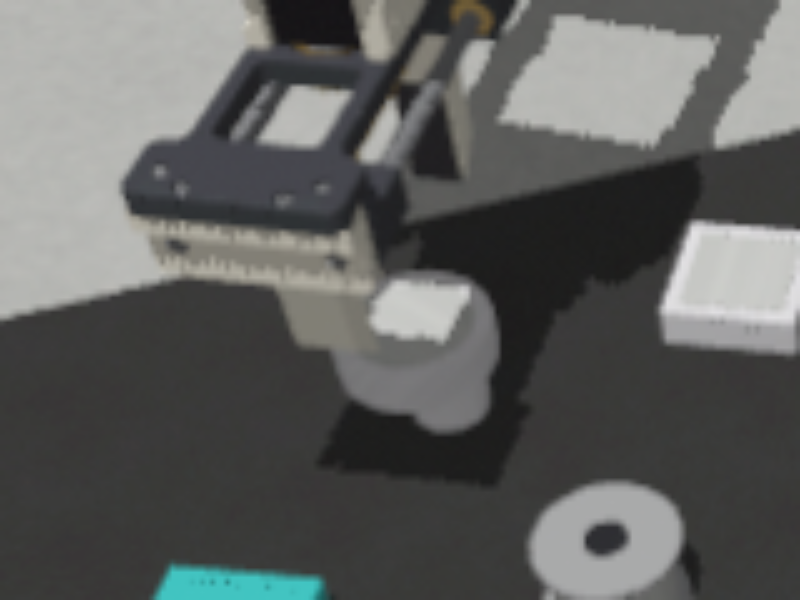

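The near fingertip is at crop (340,345), where the calibration predicts it. The lid lies between the fingers, and the small tin shows to its lower right. I'll descend, close and lift.

{"fn": "step_arm", "kwargs": {
  "targets": [1,0,-0.01,0.64,0,0,0,1,0,-0.01,0.64,0,0,0,1,0,-0.01,0.64,0,0,0,0.5,0,-0.01,0.64,0,0,0,0.5,0,-0.01,0.64,0,0,0,0.5,0,-0.01,0.64,0,0,0,0.5,0,-0.01,0.64,0,0,0,0.5,0,-0.01,0.64,0,0,0]
}}

```text
time: 4.53
tool_pos: [473.8, -246.5, 46.2]
tcp_rot: [3.141, -0.0, 1.043]
contact_force: [-0.2, 0.2, 5.1]
grip_width: 61.6
finger_force: 30.0
```

Run:
```python
from plan import *
o=bot.get_obs();print(o["finger_force"],o["moment"]);plan([[474.4,-246,46,60]])
```

```text
30.000510038807988 [-0.08  0.22  0.03]
t 4.53 pos [ 473.84 -246.48   46.17] rpy deg [179.95  -0.    59.77] F [-0.18  0.18  5.07] w 61.6 q [-0.62  0.61  1.74  0.    0.8  -0.1 ]
[ 474.4 -246.    46.    60. ] shift [0.01 0.   0.  ] turn z -0.005 ROWS 1
```

{"fn": "step_arm", "kwargs": {
  "targets": [0.5,0,0,-0.2,0,0,0,0.5,0,0,-0.6,0,0,0,0.5,0.3,0.02,-0.6,0,0,0,0.5,0.7,0.04,-0.6,0,0,0,0.5,0.97,0.04,-0.6,0,0,0,0.5,0.97,0.04,-0.6,0,0,0]
}}

```text
time: 5.28
tool_pos: [526.3, -162.9, 105.3]
tcp_rot: [-3.141, -0.0, 1.046]
contact_force: [-0.2, -0.8, -1.1]
grip_width: 61.4
finger_force: 30.0
```

{"fn": "step_arm", "kwargs": {
  "targets": [0.5,0.5,0.02,0,0,0,0,0.5,0.97,0.04,0,0,0,0,0.5,0.97,0.04,0,0,0,0,0.5,0.97,0.04,0,0,0,0,0.5,0.97,0.04,0,0,0,0]
}}

```text
time: 5.9
tool_pos: [577.5, -84.1, 105.6]
tcp_rot: [-3.141, 0.0, 1.041]
contact_force: [-0.3, -0.4, -0.4]
grip_width: 61.5
finger_force: 30.0
```

Run:
```python
from plan import *
plan([[578,-82.3,65,60],[578,-82.3,40,60]])
for n in ("top","scene"):
    p,d=bot.capture(n); cv2.imwrite(f"pics/{n}1.png",p); np.save(f"{n}1.npy",d); Q=cloud(n,d)
    s=(np.hypot(Q[...,0]-474,Q[...,1]+246)<40)&(abs(Q[...,2]-48)<3.5); q=Q[s].astype(np.float32)
    print(n,"small tin rim",len(q),cv2.minEnclosingCircle(q[:,:2]),np.median(q[:,2]) if len(q) else 0)
    r=bot.get_obs()["tool_pos"]; s=(np.hypot(Q[...,0]-r[0],Q[...,1]-r[1])<33)&(Q[...,2]>88)&(Q[...,2]<113); q=Q[s]
    print("lid pts",len(q),q.min(0) if len(q) else "",q.max(0) if len(q) else "")
p=cv2.imread("pics/scene1.png"); u,v=proj("scene",[578,-82,80])[0].astype(int); print(u,v)
cv2.imwrite("pics/a2.png",cv2.resize(p[v-60:v+60,u-80:u+80],None,fx=5,fy=5))
```

```text
t 5.9 pos [577.45 -84.1  105.58] rpy deg [-179.97    0.02   59.67] F [-0.33 -0.43 -0.38] w 61.5 q [-0.28  0.6   1.54 -0.    1.    0.25]
[578.  -82.3  65.   60. ] shift [ 0.02 -0.    0.41] turn z -0.007 ROWS 1 
[578.  -82.3  40.   60. ] shift [0.   0.   0.25] turn z -0.0 ROWS 1 Traceback (most recent call last):
  File "<stdin>", line 6, in <module>
cv2.error: OpenCV(4.12.0) /io/opencv/modules/imgproc/src/shapedescr.cpp:201: error: (-215:Assertion failed) count >= 0 && (depth == CV_32F || depth == CV_32S) in function 'minEnclosingCircle'
```

Run:
```python
from plan import *
p,d=bot.capture("scene"); cv2.imwrite("pics/scene1.png",p); Q=cloud("scene",d)
s=(np.hypot(Q[...,0]-474,Q[...,1]+246)<40)&(abs(Q[...,2]-48)<3.5); q=Q[s].astype(np.float32)
print(len(q), cv2.minEnclosingCircle(q[:,:2]) if len(q) else "",np.median(q,0) if len(q) else "")
r=bot.get_obs()["tool_pos"]; s=(np.hypot(Q[...,0]-r[0],Q[...,1]-r[1])<33)&(Q[...,2]>82)&(Q[...,2]<116); q=Q[s]
print("lid pts",len(q),q.min(0),q.max(0))
cv2.imwrite("pics/a2.png",cv2.resize(p[170:330,130:340],None,fx=3.7,fy=3.7))
```

```text
Traceback (most recent call last):
cv2.error: OpenCV(4.12.0) /io/opencv/modules/imgproc/src/shapedescr.cpp:201: error: (-215:Assertion failed) count >= 0 && (depth == CV_32F || depth == CV_32S) in function 'minEnclosingCircle'
```

Run:
```python
from plan import *
p=cv2.imread("pics/scene1.png")
cv2.imwrite("pics/a2.png",cv2.resize(p[170:330,130:340],None,fx=3.7,fy=3.7))
for n in("scene","top"):
    if n=="top": d=np.load("top1.npy")
    else: _,d=bot.capture(n)
    Q=cloud(n,d)
    s=(np.hypot(Q[...,0]-474,Q[...,1]+246)<40)&(abs(Q[...,2]-48)<3.5); q=Q[s][:,:2].astype(np.float32).copy()
    print(n,len(q), cv2.minEnclosingCircle(q) if len(q) else "")
```

```text
scene 48 ((473.9930114746094, -237.02606201171875), 13.560195922851562)
top 86 ((473.6967468261719, -238.13919067382812), 14.330643653869629)
```

View pics/a2.png

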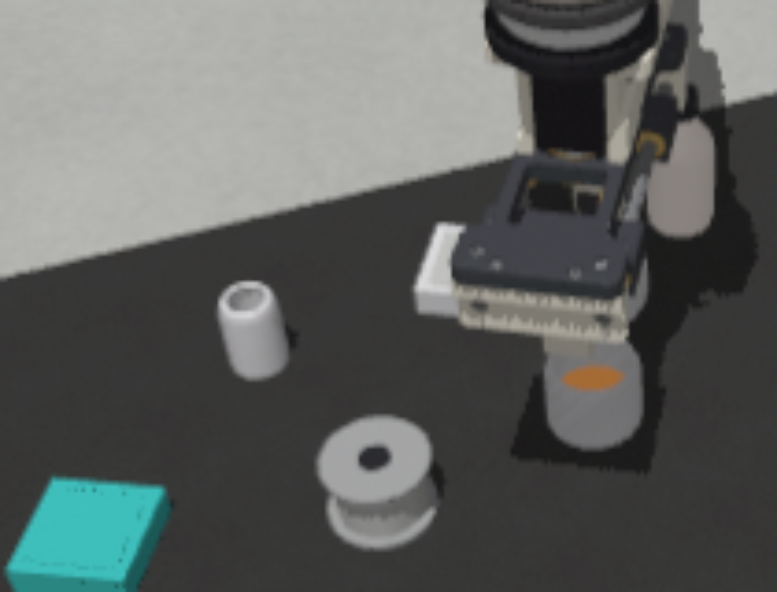

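The small tin stands upright and open at crop (253,330), which is world (473.8,-237.6). The large lid is held above the large tin at crop (593,395). I'll lower it.

{"fn": "step_arm", "kwargs": {
  "targets": [0.5,0.02,0,0.3,0,0,0,0.5,0.02,0,0.45,0,0,0,0.5,0.02,0,0.52,0,0,0,0.5,0.02,0,0.58,0,0,0,0.5,0.02,0,0.62,0,0,0,0.5,0.02,0,0.64,0,0,0,0.5,0.02,0,0.65,0,0,0,0.5,0.02,0,0.65,0,0,0]
}}

```text
time: 7.05
tool_pos: [579.2, -81.0, 40.8]
tcp_rot: [3.141, -0.0, 1.043]
contact_force: [-0.8, -1.0, 1.2]
grip_width: 61.3
finger_force: 30.0
```

{"fn": "step_arm", "kwargs": {
  "targets": [0.5,0,0,0.01,0,0,0,0.5,0,0,0.015,0,0,0,0.5,0,0,0.015,0,0,0]
}}

```text
time: 7.42
tool_pos: [579.4, -81.0, 40.2]
tcp_rot: [3.141, -0.0, 1.043]
contact_force: [-3.6, -1.0, 8.6]
grip_width: 61.3
finger_force: 30.0
```

{"fn": "step_arm", "kwargs": {
  "targets": [0.85,0,0,0,0,0,0,0.85,0,0,0,0,0,0,0.85,0,0,0,0,0,0,0.85,0,0,0,0,0,0,0.85,0,0,-0.3,0,0,0,0.85,0,0,-0.7,0,0,0,0.85,0,0,-0.7,0,0,0]
}}

```text
time: 8.3
tool_pos: [581.1, -81.4, 112.3]
tcp_rot: [3.135, -0.002, 1.043]
contact_force: [0.6, -0.5, -1.0]
grip_width: 77.6
finger_force: 0.0
```

Run:
```python
from plan import *
for a,b in(([459.4,-111.9,100,60.7],[459.4,-111.9,27,60.7]),): plan([[515,-105,105,60.7],a,b])
```

```text
t 8.3 pos [581.1  -81.42 112.32] rpy deg [179.64  -0.1   59.77] F [ 0.6  -0.46 -1.01] w 77.6 q [-0.27  0.59  1.53  0.    1.01  0.26]
[ 515.  -105.   105.    60.7] shift [-0.54 -0.45  0.07] turn z -0.021 ROWS 2 
[ 459.4 -111.9  100.    60.7] shift [-0.33 -0.45  0.05] turn z -0.0 ROWS 1 
[ 459.4 -111.9   27.    60.7] shift [0.   0.   0.73] turn z -0.0 ROWS 2
```

{"fn": "step_arm", "kwargs": {
  "targets": [1,-0.87,-0.9,0.1,0,0,-0.02,1,-0.87,-0.9,0.1,0,0,-0.02,1,-0.87,-0.9,0.1,0,0,-0.02,1,-0.87,-0.9,0.1,0,0,-0.02]
}}

```text
time: 8.8
tool_pos: [458.0, -111.1, 99.1]
tcp_rot: [3.141, -0.0, 1.058]
contact_force: [0.5, -0.3, -0.8]
grip_width: 92.2
finger_force: 0.0
```

Run:
```python
from plan import *
plan([[459.4,-111.9,27,60.7]])
for n in("scene","top"):
    p,d=bot.capture(n); Q=cloud(n,d)
    s=(np.hypot(Q[...,0]-579,Q[...,1]+82)<34)&(abs(Q[...,2]-45)<5); q=Q[s]; 
    A=np.c_[q[:,:2]-[579,-82],np.ones(len(q))]; k=np.linalg.lstsq(A,q[:,2],rcond=None)[0]
    print(n,len(q),cv2.minEnclosingCircle(q[:,:2].astype(np.float32).copy()),"z,tilt deg",k[2],np.degrees(k[:2]))
    # square tin: rim by brightness, cast on z=32 ; square lid before on z=18
    for img,c,zz,R in((cv2.imread(f"pics/{n}0.png"),[579.7,62.2],32,42),(cv2.imread(f"pics/{n}0.png"),[459.4,-111.9],18,48)):
        D=np.load(f"{n}0.npy"); K=cloud(n,D); s=(np.hypot(K[...,0]-c[0],K[...,1]-c[1])<R)&(K[...,2]>zz-1.5)
        v,u=np.nonzero(s); w=plane(n,np.c_[u,v],zz)[:,:2].astype(np.float32).copy(); print("  sq",cv2.minAreaRect(w))
```

```text
t 8.8 pos [ 458.02 -111.11   99.07] rpy deg [179.96  -0.02  60.62] F [ 0.47 -0.31 -0.81] w 92.2 q [-0.4   0.44  1.87  0.    0.83  0.11]
[ 459.4 -111.9   27.    60.7] shift [-0.    0.02  0.72] turn z -0.002 ROWS 2 
scene 627 ((578.6002807617188, -82.15172576904297), 32.419795989990234) z,tilt deg 43.84429922976419 [-0.42  0.26]
  sq ((579.163818359375, 62.98353576660156), (48.24091720581055, 46.60688781738281), 11.455634117126465)
  sq ((458.93743896484375, -111.6795654296875), (56.64241027832031, 59.91781997680664), 60.94862365722656)
top 970 ((579.9570922851562, -81.34349822998047), 30.937551498413086) z,tilt deg 45.002889048914824 [0.21 0.1 ]
  sq ((579.7437133789062, 62.24057388305664), (45.21904373168945, 45.14165496826172), 11.460356712341309)
  sq ((458.63958740234375, -112.41612243652344), (56.61147689819336, 56.107887268066406), 61.469581604003906)
```

{"fn": "step_arm", "kwargs": {
  "targets": [1,0,0.01,0.4,0,0,-0.01,1,0,0.01,0.6,0,0,-0.01,1,0,0.01,0.7,0,0,-0.01,1,0,0.01,0.7,0,0,-0.01,0.5,0,0.01,0.7,0,0,-0.01,0.5,0,0.01,0.7,0,0,-0.01,0.5,0,0.01,0.7,0,0,-0.01,0.5,0,0.01,0.7,0,0,-0.01,0.5,0,0.01,0.7,0,0,-0.01]
}}

```text
time: 10.02
tool_pos: [458.6, -111.3, 29.4]
tcp_rot: [3.141, -0.0, 1.067]
contact_force: [-0.1, -0.4, 2.9]
grip_width: 55.8
finger_force: 30.0
```

Run:
```python
from plan import *
plan([[459,-112,85,61],[515,-25,85,36],[579.6,62.4,85,11.5],[579.6,62.4,45,11.5]])
```

```text
t 10.03 pos [ 458.59 -111.33   29.44] rpy deg [179.98  -0.01  61.11] F [-0.11 -0.4   2.9 ] w 55.8 q [-0.4   0.56  1.92  0.    0.66  0.1 ]
[ 459. -112.   85.   61.] shift [-0.    0.01 -0.56] turn z 0.003 ROWS 1 
[515. -25.  85.  36.] shift [1.03 0.07 0.  ] turn z 0.556 ROWS 3 !!
[579.6  62.4  85.   11.5] shift [ 1.04 -0.33  0.  ] turn z 0.544 ROWS 3 !!
[579.6  62.4  45.   11.5] shift [0.  0.  0.4] turn z -0.0 ROWS 1
```

{"fn": "step_arm", "kwargs": {
  "targets": [0.5,0,0,-0.4,0,0,0,0.5,0,0,-0.9,0,0,0,0.5,0.3,0.15,-1,0,0,0,0.5,0.8,0.3,-1,0,0,0,0.5,1,0.4,-1,0,0,0.2,0.5,1,0.4,-1,0,0,0.4,0.5,1,0.4,-1,0,0,0.5,0.5,1,0.4,-1,0,0,0.5]
}}

```text
time: 11.02
tool_pos: [541.6, -42.9, 129.0]
tcp_rot: [-3.141, 0.0, 0.675]
contact_force: [-0.1, -0.1, -0.2]
grip_width: 55.4
finger_force: 30.0
```

Run:
```python
from plan import *
plan([[579.6,62.4,80,11.5],[579.6,62.4,45,11.5]])
```

```text
t 11.03 pos [541.61 -42.93 128.97] rpy deg [-179.97    0.02   38.67] F [-0.07 -0.13 -0.22] w 55.4 q [-0.22  0.5   1.64  0.    1.    0.68]
[579.6  62.4  80.   11.5] shift [ 0.95 -0.58  0.49] turn z 0.604 ROWS 3 
[579.6  62.4  45.   11.5] shift [0.   0.   0.35] turn z -0.0 ROWS 1
```

{"fn": "step_arm", "kwargs": {
  "targets": [0.5,0.4,-0.25,0,0,0,0.25,0.5,0.95,-0.58,0.25,0,0,0.5,0.5,0.95,-0.58,0.48,0,0,0.6,0.5,0.95,-0.58,0.48,0,0,0.6,0.5,0.95,-0.58,0.48,0,0,0.6,0.5,0.95,-0.58,0.48,0,0,0.6]
}}

```text
time: 11.78
tool_pos: [580.4, 60.6, 82.5]
tcp_rot: [3.141, -0.002, 0.203]
contact_force: [0.1, 0.2, 0.3]
grip_width: 56.0
finger_force: 30.0
```

Run:
```python
from plan import *
plan([[579.6,62.4,46,11.5]])
p,d=bot.capture("scene"); u,v=proj("scene",[580,62,45])[0].astype(int)
cv2.imwrite("pics/a3.png",cv2.resize(p[v-45:v+45,u-60:u+60],None,fx=6,fy=6))
```

```text
t 11.78 pos [580.42  60.64  82.51] rpy deg [179.98  -0.12  11.63] F [0.06 0.22 0.25] w 56.0 q [-0.03  0.62  1.57  0.    0.95  1.34]
[579.6  62.4  46.   11.5] shift [-0.   -0.02  0.36] turn z 0.003 ROWS 1
```

View pics/a3.png

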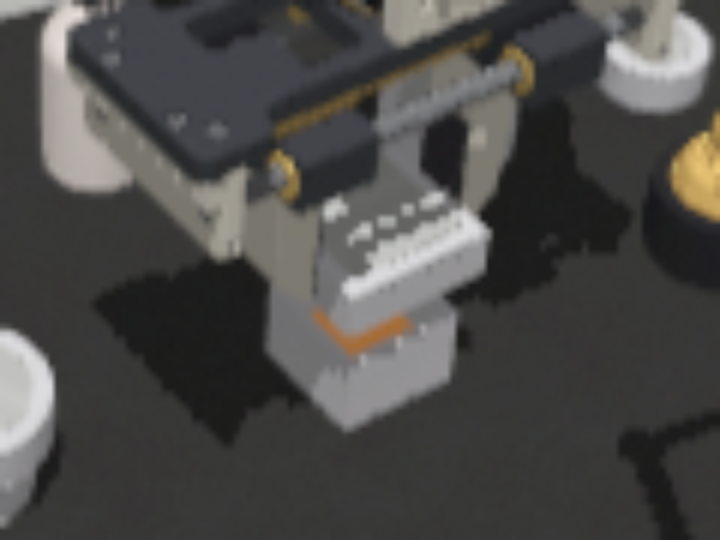

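The lid hangs squarely over the square tin, with its near corner at crop (350,325) above the tin's at (350,355), and the sides are parallel. I'll lower it in two stages.

{"fn": "step_arm", "kwargs": {
  "targets": [0.5,0,-0.02,0.15,0,0,0,0.5,0,-0.02,0.18,0,0,0,0.5,0,-0.02,0.21,0,0,0,0.5,0,-0.02,0.24,0,0,0,0.5,0,-0.02,0.26,0,0,0,0.5,0,-0.02,0.26,0,0,0]
}}

```text
time: 12.58
tool_pos: [579.4, 63.5, 55.1]
tcp_rot: [-3.141, 0.0, 0.203]
contact_force: [0.5, -0.2, 0.1]
grip_width: 55.9
finger_force: 30.0
```

{"fn": "step_arm", "kwargs": {
  "targets": [0.5,0,0,0.04,0,0,0,0.5,0,0,0.07,0,0,0,0.5,0,0,0.09,0,0,0,0.5,0,0,0.095,0,0,0,0.5,0,0,0.095,0,0,0]
}}

```text
time: 13.2
tool_pos: [579.3, 63.5, 46.5]
tcp_rot: [-3.142, 0.0, 0.203]
contact_force: [-2.5, -0.6, 6.5]
grip_width: 55.5
finger_force: 30.0
```

Seated, with a 6.5 N contact force. I'll release, rise and plan the move to the small lid.

{"fn": "step_arm", "kwargs": {
  "targets": [0.8,0,0,0,0,0,0,0.8,0,0,0,0,0,0,0.8,0,0,0,0,0,0,0.8,0,0,0,0,0,0,0.8,0,0,-0.3,0,0,0,0.8,0,0,-0.8,0,0,0,0.8,0,0,-0.8,0,0,0]
}}

```text
time: 14.08
tool_pos: [581.9, 63.5, 129.7]
tcp_rot: [3.14, -0.008, 0.203]
contact_force: [0.6, 0.6, -1.1]
grip_width: 72.9
finger_force: 0.0
```

Run:
```python
from plan import *
plan([[525,150,120,50],[480.8,233.3,100,85],[480.8,233.3,29,85]])
```

```text
t 14.07 pos [581.85  63.48 129.71] rpy deg [179.9   -0.46  11.62] F [ 0.58  0.64 -1.08] w 72.9 q [-0.02  0.56  1.52  0.    1.05  1.35]
[525. 150. 120.  50.] shift [-0.38 -0.96  0.1 ] turn z -0.853 ROWS 4 
[480.8 233.3 100.   85. ] shift [ 0.35 -0.87  0.2 ] turn z -0.778 ROWS 4 
[480.8 233.3  29.   85. ] shift [0.   0.   0.71] turn z -0.0 ROWS 2
```

{"fn": "step_arm", "kwargs": {
  "targets": [0.65,-0.38,-0.96,0.1,0,0,-0.85,0.65,-0.38,-0.96,0.1,0,0,-0.85,0.65,-0.38,-0.96,0.1,0,0,-0.85,0.65,-0.38,-0.96,0.1,0,0,-0.85,0.65,-0.38,-0.96,0.1,0,0,-0.85]
}}

```text
time: 14.7
tool_pos: [522.4, 150.0, 115.0]
tcp_rot: [-3.141, 0.001, 0.87]
contact_force: [-0.1, -0.3, 0.1]
grip_width: 59.9
finger_force: 0.0
```

{"fn": "step_arm", "kwargs": {
  "targets": [0.65,0.35,-0.87,0.2,0,0,-0.78,0.65,0.35,-0.87,0.2,0,0,-0.78,0.65,0.35,-0.87,0.2,0,0,-0.78,0.65,0.35,-0.87,0.2,0,0,-0.78,0.65,0.35,-0.87,0.2,0,0,-0.78]
}}

```text
time: 15.32
tool_pos: [478.8, 232.6, 95.3]
tcp_rot: [-3.141, 0.0, 1.48]
contact_force: [-0.3, 0.2, -0.4]
grip_width: 59.7
finger_force: 0.0
```

Run:
```python
from plan import *
plan([[480.8,233.3,29,85]])
for n in("scene","top"):
    p,d=bot.capture(n); Q=cloud(n,d); cv2.imwrite(f"pics/{n}3.png",p)
    s=(np.hypot(Q[...,0]-579.5,Q[...,1]-62.5)<44)&(abs(Q[...,2]-36)<5); q=Q[s]
    A=np.c_[q[:,:2]-[579,62],np.ones(len(q))]; k=np.linalg.lstsq(A,q[:,2],rcond=None)[0]
    print(n,len(q),cv2.minAreaRect(q[:,:2].astype(np.float32).copy()),"z,tilt deg",k[2],np.degrees(k[:2]))
```

```text
t 15.32 pos [478.78 232.62  95.32] rpy deg [-179.97    0.01   84.82] F [-0.29  0.21 -0.4 ] w 59.7 q [0.31 0.53 1.7  0.   0.91 0.4 ]
[480.8 233.3  29.   85. ] shift [0.01 0.02 0.66] turn z -0.004 ROWS 2 
scene 609 ((577.8567504882812, 64.33102416992188), (58.16249465942383, 58.670902252197266), 11.781074523925781) z,tilt deg 35.79690228019389 [-0.63  0.6 ]
top 1007 ((579.1707763671875, 63.34685516357422), (56.29533386230469, 56.325321197509766), 12.251993179321289) z,tilt deg 36.76220913776046 [0.   0.19]
```

The square lid is level and home, with its top reading 36 mm against 35 expected. I'll grip the small lid.

{"fn": "step_arm", "kwargs": {
  "targets": [0.65,0.01,0.02,0.4,0,0,0,0.65,0.01,0.02,0.6,0,0,0,0.65,0.01,0.02,0.66,0,0,0,0.65,0.01,0.02,0.66,0,0,0,0.3,0.01,0.02,0.66,0,0,0,0.3,0.01,0.02,0.66,0,0,0,0.3,0.01,0.02,0.66,0,0,0,0.3,0.01,0.02,0.66,0,0,0]
}}

```text
time: 16.42
tool_pos: [481.4, 233.7, 30.4]
tcp_rot: [3.14, -0.001, 1.483]
contact_force: [-0.7, -0.4, 6.2]
grip_width: 41.3
finger_force: 30.0
```

Run:
```python
from plan import *
plan([[480.8,233.3,129,65],[520,100,129,45],[520,-30,129,45],[510,-160,129,45],[473.8,-237.6,100,45]])
```

```text
t 16.43 pos [481.42 233.7   30.44] rpy deg [179.93  -0.03  84.96] F [-0.66 -0.37  6.17] w 41.3 q [0.31 0.64 1.74 0.   0.76 0.4 ]
[480.8 233.3 129.   65. ] shift [-0.   -0.01 -0.99] turn z 0.444 ROWS 2 
[520. 100. 129.  45.] shift [-1.04  0.92  0.  ] turn z 0.444 ROWS 3 !!
[520. -30. 129.  45.] shift [-0.92  0.92  0.  ] turn z -0.0 ROWS 3 
[ 510. -160.  129.   45.] shift [-0.99  0.85  0.  ] turn z -0.0 ROWS 3 
[ 473.8 -237.6  100.    45. ] shift [-0.81  0.29  0.29] turn z -0.0 ROWS 2
```

{"fn": "step_arm", "kwargs": {
  "targets": [0.3,0,0,-0.4,0,0,0,0.3,0,0,-0.9,0,0,0,0.3,0,0,-0.98,0,0,0.3,0.3,0,0,-0.98,0,0,0.6,0.3,0,0,-0.98,0,0,0.89,0.3,0,0,-0.98,0,0,0.89]
}}

```text
time: 17.18
tool_pos: [480.8, 233.5, 127.6]
tcp_rot: [-3.141, 0.0, 0.779]
contact_force: [-0.2, -1.0, -1.0]
grip_width: 41.5
finger_force: 30.0
```

{"fn": "step_arm", "kwargs": {
  "targets": [0.3,-0.6,0.6,0,0,0,0,0.3,-0.97,0.96,0,0,0,0,0.3,-0.97,0.96,0,0,0,0,0.3,-0.97,0.96,0,0,0,0]
}}

```text
time: 17.68
tool_pos: [480.2, 96.7, 127.8]
tcp_rot: [-3.141, -0.0, 0.782]
contact_force: [-0.4, 0.5, -0.1]
grip_width: 41.0
finger_force: 30.0
```

{"fn": "step_arm", "kwargs": {
  "targets": [0.3,-0.6,0.6,0,0,0,0,0.3,-0.97,0.96,0,0,0,0,0.3,-0.97,0.96,0,0,0,0,0.3,-0.97,0.96,0,0,0,0]
}}

```text
time: 18.18
tool_pos: [479.4, -38.6, 127.6]
tcp_rot: [-3.141, -0.0, 0.783]
contact_force: [0.2, -0.5, 0.6]
grip_width: 41.1
finger_force: 30.0
```

{"fn": "step_arm", "kwargs": {
  "targets": [0.3,-0.6,0.5,0,0,0,0,0.3,-1,0.85,0,0,0,0,0.3,-1,0.85,0,0,0,0,0.3,-1,0.85,0,0,0,0]
}}

```text
time: 18.68
tool_pos: [468.7, -168.5, 127.5]
tcp_rot: [-3.14, -0.0, 0.785]
contact_force: [0.1, 0.2, -0.2]
grip_width: 41.3
finger_force: 30.0
```

Run:
```python
from plan import *
plan([[473.8,-237.6,100,45],[473.8,-237.6,61,45]])
```

```text
t 18.68 pos [ 468.65 -168.5   127.48] rpy deg [-179.94   -0.02   44.96] F [ 0.11  0.21 -0.22] w 41.3 q [-0.5   0.43  1.77  0.    0.94  0.29]
[ 473.8 -237.6  100.    45. ] shift [-0.45  0.53  0.28] turn z -0.001 ROWS 2 
[ 473.8 -237.6   61.    45. ] shift [0.   0.   0.39] turn z -0.0 ROWS 1
```

{"fn": "step_arm", "kwargs": {
  "targets": [0.3,-0.45,0.53,0.2,0,0,0,0.3,-0.45,0.53,0.28,0,0,0,0.3,-0.45,0.53,0.28,0,0,0,0.3,-0.45,0.53,0.28,0,0,0]
}}

```text
time: 19.18
tool_pos: [474.1, -237.5, 99.9]
tcp_rot: [-3.141, -0.0, 0.786]
contact_force: [0.1, -0.5, -0.8]
grip_width: 41.1
finger_force: 30.0
```

Run:
```python
from plan import *
plan([[473.8,-237.6,61,45]])
p,d=bot.capture("scene"); Q=cloud("scene",d)
for nm,c,z,r in(("small tin",[474,-238],48,22),("bottle",[448,17.5],96,20)):
    s=(np.hypot(Q[...,0]-c[0],Q[...,1]-c[1])<r)&(abs(Q[...,2]-z)<3.5); q=Q[s][:,:2].astype(np.float32).copy(); print(nm,len(q),cv2.minEnclosingCircle(q) if len(q) else "")
u,v=proj("scene",[474,-238,60])[0].astype(int)
cv2.imwrite("pics/a4.png",cv2.resize(p[v-45:v+45,u-60:u+60],None,fx=6,fy=6))
```

```text
t 19.18 pos [ 474.13 -237.48   99.88] rpy deg [-179.95   -0.02   45.02] F [ 0.12 -0.54 -0.79] w 41.1 q [-0.61  0.52  1.7   0.    0.92  0.18]
[ 473.8 -237.6   61.    45. ] shift [-0.   -0.    0.39] turn z 0.001 ROWS 1 
small tin 37 ((474.590576171875, -237.4799041748047), 13.2274751663208)
bottle 48 ((447.4365539550781, 18.42776107788086), 10.497613906860352)
```

View pics/a4.png

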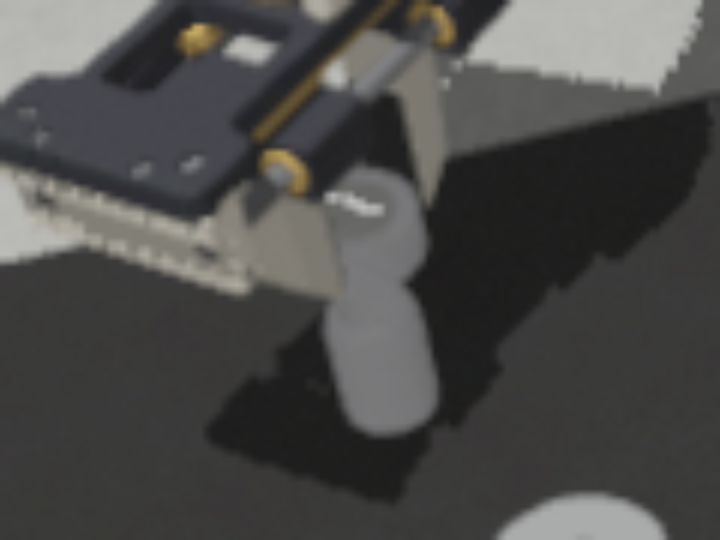

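The small lid hangs over the small tin: the lid is near crop (360,230) and the tin's rim near (370,290). They are within about 2 mm on axis, and the bottle hasn't moved. I'll lower it.

{"fn": "step_arm", "kwargs": {
  "targets": [0.3,0,0,0.15,0,0,0,0.3,0,0,0.2,0,0,0,0.3,0,0,0.24,0,0,0,0.3,0,0,0.27,0,0,0,0.3,0,0,0.3,0,0,0,0.3,0,0,0.3,0,0,0]
}}

```text
time: 19.98
tool_pos: [473.9, -239.5, 69.5]
tcp_rot: [-3.141, -0.0, 0.784]
contact_force: [0.7, 0.3, -0.1]
grip_width: 41.1
finger_force: 30.0
```

{"fn": "step_arm", "kwargs": {
  "targets": [0.3,0.01,-0.01,0.03,0,0,0,0.3,0.01,-0.01,0.06,0,0,0,0.3,0.01,-0.01,0.08,0,0,0,0.3,0.01,-0.01,0.09,0,0,0,0.3,0.01,-0.01,0.09,0,0,0]
}}

```text
time: 20.6
tool_pos: [474.0, -238.1, 61.3]
tcp_rot: [3.141, -0.0, 0.784]
contact_force: [-1.2, 2.0, 5.5]
grip_width: 41.0
finger_force: 30.0
```

Seated at the predicted 61.3 mm, with 5.5 N. I'll release, rise and back away.

{"fn": "step_arm", "kwargs": {
  "targets": [0.7,0,0,0,0,0,0,0.7,0,0,0,0,0,0,0.7,0,0,0,0,0,0,0.7,0,0,0,0,0,0,0.7,0,0,-0.3,0,0,0,0.7,0,0,-0.9,0,0,0,0.7,0,0,-1,0,0,0]
}}

```text
time: 21.48
tool_pos: [475.7, -239.2, 164.5]
tcp_rot: [3.134, -0.001, 0.784]
contact_force: [-0.4, 0.1, -0.7]
grip_width: 64.1
finger_force: 0.0
```

{"fn": "step_arm", "kwargs": {
  "targets": [0.7,-1,0,-0.6,0,0,0,0.7,-1,0.3,-0.6,0,0,0,0.7,-1,0.5,-0.6,0,0,0,0.7,-1,0.5,-0.6,0,0,0]
}}

```text
time: 21.98
tool_pos: [438.2, -344.8, 219.7]
tcp_rot: [-3.141, -0.0, 0.783]
contact_force: [-0.1, -0.6, 0.5]
grip_width: 64.5
finger_force: 0.0
```

Run:
```python
from plan import *
plan([])
z={"pink":(460,320.8,18),"small":(474,-238,49),"spare":(483,144.3,18),"large":(579,-81.5,43),"sq":(579.2,63.5,35),"turq":(574,-339,18),"bottle":(448,17.5,95),"spool":(599.3,-201.5,38)}
for n in("top","scene"):
    p,d=bot.capture(n); cv2.imwrite(f"pics/{n}9.png",p); Q=cloud(n,d)
    for k,(x,y,h) in z.items():
        s=(np.hypot(Q[...,0]-x,Q[...,1]-y)<44)&(abs(Q[...,2]-h-1)<4); q=Q[s]
        if len(q)<9: print(n,k,len(q)); continue
        A=np.c_[q[:,:2]-[x,y],np.ones(len(q))]; f=np.linalg.lstsq(A,q[:,2],rcond=None)[0]
        c,r=cv2.minEnclosingCircle(q[:,:2].astype(np.float32).copy()); print(n,k,len(q),np.array(c),round(2*r,1),"z",f[2].round(1),"tilt",np.degrees(f[:2]))
```

```text
t 21.98 pos [ 438.24 -344.85  219.7 ] rpy deg [-179.94   -0.01   44.84] F [-0.12 -0.58  0.54] w 64.5 q [-0.8   0.43  1.48  0.    1.23 -0.02]
top pink 409 [459.61 320.42] 44.4 z 19.4 tilt [ 0.5  -0.21]
top small 445 [ 474.1  -237.68] 43.2 z 50.5 tilt [-0.81 -0.11]
top spare 628 [483.21 144.79] 52.5 z 19.4 tilt [-0.25 -0.38]
top large 912 [579.93 -81.38] 61.6 z 44.6 tilt [-0.36 -0.06]
top sq 944 [578.76  63.41] 75.7 z 36.7 tilt [-0.06 -0.23]
top turq 934 [ 574.81 -338.66] 78.8 z 19.6 tilt [-0.36  0.13]
top bottle 110 [447.9   17.46] 19.7 z 96.1 tilt [-0.15 -0.25]
top spool 688 [ 599.35 -202.18] 54.0 z 39.6 tilt [0.22 0.31]
scene pink 167 [459.59 321.8 ] 45.4 z 18.9 tilt [-1.11  0.16]
scene small 273 [ 474.56 -236.19] 45.0 z 49.6 tilt [-0.67  0.34]
scene spare 297 [481.69 144.05] 54.8 z 19.1 tilt [-0.82  0.42]
scene large 623 [577.76 -80.06] 65.6 z 43.8 tilt [-0.11 -0.06]
scene sq 592 [578.51  64.3 ] 77.3 z 36.0 tilt [-0.34  0.27]
scene turq 817 [ 574.88 -337.53] 78.8 z 17.9 tilt [-0.13 -0.31]
scene bottle 53 [448.    16.93] 20.4 z 95.0 tilt [-3.38  1.66]
scene spool 569 [ 599.28 -200.69] 57.0 z 37.4 tilt [-0.48  0.07]
```

View pics/scene9.png

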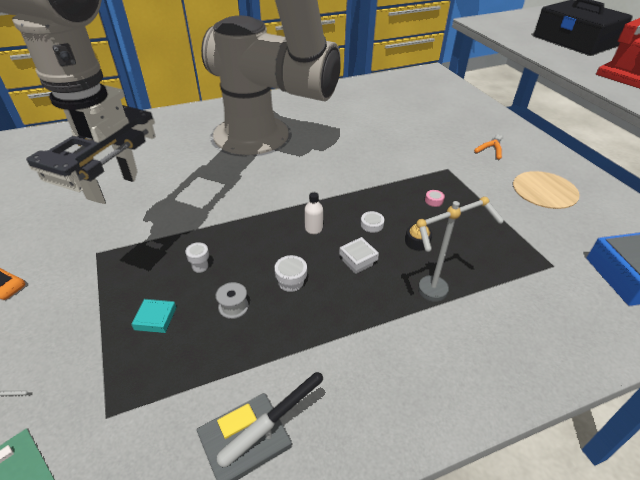

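All three tins are closed, level and at the right heights: small (198,253), large (291,270) and square (358,253). The spare, pink and turquoise lids, the bottle and the spool are where they were. I'm handing the job in.

```bash
python3 -c "
from plant import bot
print(bot.close_job())"
```

```text
the job is handed in; nothing more can be done
None
```

I closed all three tins with their own lids, measured level and fully home in both camera views, and handed the job in at about 22 s; the judge gave no verdict, and the bystanders and spare lid look unmoved (tip cleaner and third-hand stand checked by eye only).

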